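# Close up the row of model houses against the end stop

### The arm

A 7-joint arm with a two-finger parallel gripper is mounted at the origin on the work surface. World frame = base frame: x ahead of the robot, y to its left, z up, the work surface at z = 0. Lengths are in m, angles in degrees, forces in N, time in s.
With the tool pointing down it reaches from about 0.425 to 0.875 m from the base axis. Payload 4.7 kg.
Tool frame: the origin (TCP) lies midway between the tips of the shut fingers; the grasp point (between the pads) lies 19 mm behind it; z points along the fingers, y is the line along which they close (so a half turn about z gives the same grasp; the last joint's range is limited). The gripper opens to 87 mm and grips with 3 to 60 N. Pads are 19 mm wide; open, the fingers measure 117 mm over their backs; the gripper's body (75 mm by 190 mm) begins 51 mm behind the grasp point.
Start: joints at [-63.879, 18.392, -4.016, 83.108, 1.295, 78.541, -3.26], TCP at [0.278, 0.588, 0.185] pointing down, gripper open.
Joint ranges: [-163.93, 163.93], [-17.29, 119.83], [-79.2, 71.16], [3.27, 140.29], [-89.18, 269.18], [5.43, 117.66], [-154.24, 154.24]. Speed limits (degrees/s): [147.25, 147.25, 180, 180, 180, 180, 180].

### API

Orientations are given as a 3x3 rotation matrix whose columns are the frame's x, y, z axes.
In Python, from workcell import read_state, read_camera, finish_job gives the robot as it stands.
- The arm moves only by the tool apply_moves, never from a script. Its argument "rows" is a list of rows, each an object of numbers: "dx", "dy", "dz": the shift along the tool's x, y, z in cm; "rx", "ry", "rz": the turn, a rotation vector about the tool's x, y, z in rad; "hand": the opening in per cent of the stroke, from 0 (shut) to 100 (fully open). A call has exactly 8 rows; each row is the pose to reach, as a shift and turn from the pose commanded when the call began, along the tool's axes at that moment; what a row does not reach only later rows make up. A row lasts 1/8 s, in which the tool goes at most 62.5 mm and 10.7 degrees, less where a joint would pass 70% of its speed; a pose out of reach is approached as far as the arm can. A call with a gripper value outside its range is refused whole. The fingers move at their own pace and stop on an object; "squeeze" is the grip in N (left out, the last holds). Time passes only in rows, so rows that repeat a pose let the fingers close, or fill a call up. It gives the time, the measured TCP pose, the force, the opening and the grip force at its end, in the units of the state.
- read_state(): the state, without advancing time (a new reading comes with each control period).
- read_camera(name): name is "scene" or "top"; returns a dict with "image" (480x640x3 uint8, blue, green, red), "camera_matrix" (3x3 intrinsics, pixels), "origin" and "attitude" of the camera in the world. Camera axes: x right, y down, z forward; pixel columns grow to the right and rows downward; lengths in m; the calibration is good to about 2 mm. A picture is of the moment at which its call begins. There is no depth.
- finish_job(): hands the job in; it is judged then, once.
The state is a dict: "t": time; "joint_positions": joint angles; "dq": joint speeds; "tau": joint torques, N m; "eef_pos": TCP position; "tcp_rot": TCP orientation; "force": force on the tool from outside, world axes, zero at the start; "ft_torque": the same for the moment, N m; "finger_gap": finger opening in m; "grip_force": force on a finger pad.
Only numpy, scipy, OpenCV 4.12 (cv2) and the standard library are available. Lean on these libraries where they do the work, as an engineer would, in place of code of your own. Each camera call takes 0.05 s, during which the arm holds its last target. There are 200 camera calls.

### The job

Four model houses stand touching in a row between the two low metal rails on the grey street baseboard. With a fingertip, push the row from its free end along the rails as one train, never letting it come apart, until the leading house is fully home against the steel end stop and no gap is left. Only push: do not lift, tip or carry any house, leave everything else where it stands, and finish with the hand clear.

Things in the scene. Friction and masses are not known exactly. Their poses are not given: they have to be found in the camera images.
- board: fixed grey street baseboard 240 (x) x 380 (y) x 12 mm, on the table. Origin: centre of underside; y axis along the two low aluminium guide rails (to the robot's left, yaw within 0.35 rad), x away from the robot. Channel floor = board top, 12 mm up. Rails: inner faces at x = +-23 mm, 6 mm thick, 360 mm long, 8 mm high above the floor (20 mm above the table), open above
- stop: fixed steel end stop across the rails, 64 (x) x 20 (y) x 34 mm high. Origin: centre of underside, on the channel floor, 170 mm from the board's centre along its y axis: at the +y end in some runs, the -y end in others. The row must meet the face 10 mm from the origin toward the board's centre. The channel's other end is open, with only a flat sill plate 2 mm thick
- house_flat: low flat-roofed white house with a grey roof slab, 42 mm high. One of four loose houses touching in a row in any order; 44 (x, across rails) x 40 mm (y, along), flat end faces 34 mm high or more, 50 to 140 g. Origin: centre of underside, on the channel floor; axes as the board's. Row 160 mm long, starts 50 to 110 mm short of the stop, friction under 6 N in all
- house_gable: wooden house with a pitched roof, 54 mm high, walls 36 mm high. One of four loose houses touching in a row in any order; 44 (x, across rails) x 40 mm (y, along), flat end faces 34 mm high or more, 50 to 140 g. Origin: centre of underside, on the channel floor; axes as the board's. Row 160 mm long, starts 50 to 110 mm short of the stop, friction under 6 N in all
- house_tower: tallest house, plain white with three rows of windows, 60 mm high. One of four loose houses touching in a row in any order; 44 (x, across rails) x 40 mm (y, along), flat end faces 34 mm high or more, 50 to 140 g. Origin: centre of underside, on the channel floor; axes as the board's. Row 160 mm long, starts 50 to 110 mm short of the stop, friction under 6 N in all
- house_step: plywood house stepped in two levels, 34 mm high on its robot side and 52 mm on its far side. One of four loose houses touching in a row in any order; 44 (x, across rails) x 40 mm (y, along), flat end faces 34 mm high or more, 50 to 140 g. Origin: centre of underside, on the channel floor; axes as the board's. Row 160 mm long, starts 50 to 110 mm short of the stop, friction under 6 N in all
- spare_house: fifth loose white model house standing apart on the baseboard beside the rails, 44 x 40 x 56 mm high; not part of the row, leave alone. Origin: centre of its underside
- tree: model tree, cork crown on a disc foot, 28 mm wide, 56 mm high, standing on the baseboard; leave alone. Origin: centre of its underside
- glue: clear glue bottle with white cap, 38 mm diameter, 95 mm high, on the table beyond the baseboard; leave alone. Origin: centre of its underside
- knife: craft knife with black handle, 145 mm long, lying on the table past the right end of the baseboard; leave alone. Origin: centre of its underside
- brush_cup: white ceramic cup, 72 mm diameter, 85 mm high, on the table beyond the baseboard; leave alone. Origin: centre of its underside
- sander: cork sanding block, 85 x 45 x 30 mm, lying on the table past the left end of the baseboard; leave alone. Origin: centre of its underside
- square: small try square, steel blade 130 mm with a dark wooden stock, 14 mm high, lying on the table beyond the baseboard; leave alone. Origin: centre of its underside
There are look-alikes about, which are no part of the job. Leave any pink or purple look-alike of the house_flat alone.

How it is judged:
By the outcome, as a careful person would: the job done as asked, in the order asked, and still so for the second after the job is handed in, with the robot touching nothing.
It also fails if it takes over 32 s, if anything falls off the work surface, if the arm or the gripper's body presses on something with over 40 N, if the wrist force passes 120 N, or if a joint passes its speed limit or range.

## Working session

There is one attempt and no reset: what is moved stays moved. The work goes in short steps, Python scripts to look and compute and a tool call to move; the robot and the scene stay as the last step left them, time stands still between calls to the robot, and variables do not carry over. Pictures are saved under pics/ and viewed, at most 10 in all, crops included, and the job is handed in when it is done.

Besides the shell and the picture viewer there is one more tool, called after "Request:" by a JSON object that holds its "fn" and its "kwargs", one argument or row to a line. apply_moves: Moves the arm, as the interface text tells. Its arguments: {"type":"object","properties":{"rows":{"type":"array","items":{"type":"object","properties":{"dx":{"type":"number"},"dy":{"type":"number"},"dz":{"type":"number"},"rx":{"type":"number"},"ry":{"type":"number"},"rz":{"type":"number"},"hand":{"type":"number"}}}},"squeeze":{"type":"number"}},"required":["rows"]}

```bash
mkdir -p pics
python3 - <<'E'
from workcell import *
import cv2,json,numpy as np
s=read_state();print(s['t'],s['eef_pos'],np.round(s['tcp_rot'],3).tolist(),s['finger_gap'],s['force'])
for n in('scene','top'):
    c=read_camera(n);cv2.imwrite(f'pics/{n}0.png',c['image']);print(n,np.array(c['camera_matrix']).tolist(),c['origin'],np.round(c['attitude'],4).tolist())
    np.savez(f'{n}0.npz',**c)
E
```

```text
0.0 [0.27771069 0.58701175 0.18357025] [[-0.904, 0.428, -0.001], [0.428, 0.904, -0.002], [-0.0, -0.002, -1.0]] 0.08707694628457958 [ 0.55879796  0.08759597 -0.19107548]
scene [[500.2989862193715, 0.0, 321.280591056115], [0.0, 500.2989862193715, 237.00009511148352], [0.0, 0.0, 1.0]] [1.0414672  0.08293995 0.77986529] [[-0.0588, 0.8533, -0.5182], [0.9982, 0.0428, -0.0428], [-0.0143, -0.5197, -0.8542]]
top [[461.19008594630867, 0.0, 315.8402106037314], [0.0, 461.19008594630867, 243.20735040563972], [0.0, 0.0, 1.0]] [0.50947897 0.02423953 0.85784879] [[0.0114, -0.9956, 0.0928], [-0.9997, -0.0094, 0.0221], [-0.0211, -0.0931, -0.9954]]
```

View pics/top0.png

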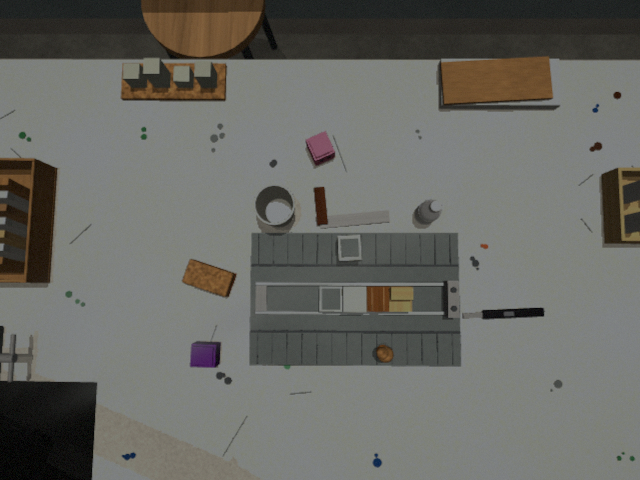

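View pics/scene0.png

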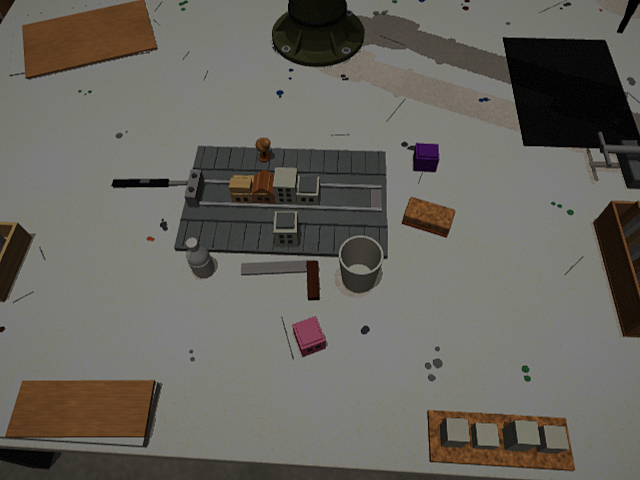

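Top view: the stop is at the right end, px (453,300), which is -y. The row runs from flat (331,299) through tower (355,299) and gable (378,299) to step (401,299), so the free end is the left face of the flat house, near column 319.
These could be mistaken for house_flat: the grey-roofed house in the row (331,299), the spare house beside the rails (348,248), the pink block (320,147) and the purple block (204,354). I choose (331,299), because it stands between the rails and touches the row. Next I check it in a close crop and measure.

```bash
cat > h.py <<'E'
import numpy as np,cv2
def ray(c,u,v,z):
    K=c['camera_matrix'];d=c['attitude']@np.linalg.inv(K)@np.array([u,v,1.]);o=c['origin'];return o+d*(z-o[2])/d[2]
E
python3 - <<'E'
from h import *
c=np.load('top0.npz');im=c['image']
cv2.imwrite('pics/crop1.png',cv2.resize(im[270:330,245:470],None,fx=3.5,fy=3.5,interpolation=cv2.INTER_CUBIC))
g=cv2.cvtColor(im,cv2.COLOR_BGR2GRAY)
# rail edges by column
for u in (285,300,310,425,435): print(u,g[278:322,u].tolist())
print('row300',g[300,250:350].tolist());print(g[300,395:465].tolist())
for n,(u,v,z) in dict(bTL=(251,234,.012),bTR=(458,234,.012),bBL=(250,366,.012),bBR=(461,366,.012)).items(): print(n,ray(c,u,v,z).round(4))
E
```

```text
285 [83, 87, 83, 84, 101, 127, 118, 91, 68, 86, 85, 85, 87, 86, 86, 85, 85, 85, 85, 84, 85, 85, 86, 83, 85, 83, 84, 85, 82, 83, 83, 83, 89, 109, 130, 121, 95, 82, 79, 80, 77, 79, 79, 79]
300 [87, 83, 84, 84, 97, 125, 115, 86, 71, 85, 86, 85, 85, 86, 87, 86, 86, 85, 84, 84, 83, 85, 83, 83, 85, 82, 85, 84, 84, 81, 84, 81, 81, 97, 128, 119, 91, 80, 82, 82, 79, 80, 81, 80]
310 [83, 84, 89, 85, 98, 122, 113, 89, 73, 87, 84, 85, 87, 86, 87, 85, 85, 87, 86, 86, 86, 84, 82, 83, 83, 84, 81, 83, 82, 83, 82, 82, 81, 92, 127, 121, 96, 83, 82, 80, 81, 80, 83, 83]
425 [79, 80, 77, 71, 87, 128, 129, 111, 50, 79, 78, 75, 75, 77, 76, 76, 76, 77, 77, 77, 75, 76, 80, 77, 78, 76, 76, 76, 78, 76, 79, 79, 74, 90, 128, 126, 113, 72, 77, 79, 76, 78, 77, 79]
435 [76, 78, 77, 70, 84, 129, 131, 112, 53, 78, 79, 78, 78, 77, 79, 76, 79, 78, 76, 80, 78, 80, 80, 77, 76, 77, 76, 77, 78, 77, 77, 78, 76, 91, 130, 130, 114, 73, 77, 78, 77, 80, 76, 76]
row300 [106, 90, 86, 85, 84, 99, 108, 110, 111, 109, 106, 107, 107, 108, 107, 107, 88, 79, 88, 86, 86, 83, 86, 83, 84, 86, 88, 87, 85, 86, 86, 85, 85, 81, 83, 86, 85, 88, 82, 86, 83, 83, 84, 85, 83, 86, 84, 84, 83, 85, 83, 86, 86, 84, 86, 85, 84, 84, 84, 81, 82, 87, 85, 85, 88, 83, 86, 84, 67, 99, 125, 114, 94, 84, 85, 84, 84, 84, 84, 84, 82, 85, 84, 83, 84, 84, 83, 83, 82, 83, 115, 129, 82, 110, 129, 127, 131, 129, 129, 129]
[61, 63, 59, 58, 61, 56, 59, 60, 63, 63, 64, 62, 63, 64, 62, 83, 88, 71, 73, 77, 79, 83, 80, 78, 80, 76, 78, 79, 78, 79, 80, 78, 78, 75, 75, 74, 77, 78, 80, 81, 80, 77, 77, 76, 76, 75, 60, 47, 36, 26, 24, 29, 31, 94, 107, 107, 109, 108, 108, 108, 102, 106, 107, 104, 109, 121, 129, 131, 129, 132]
bTL [0.6043 0.1633 0.012 ]
bTR [ 0.6078 -0.2175  0.012 ]
bBL [0.3649 0.1592 0.012 ]
bBR [ 0.3706 -0.2188  0.012 ]
```

View pics/crop1.png

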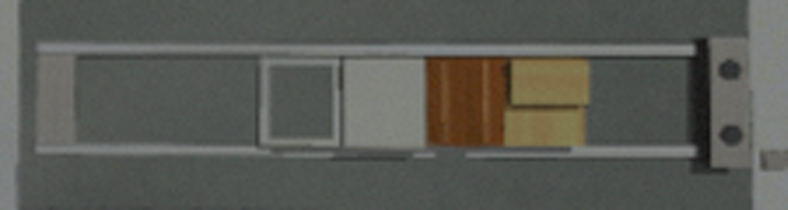

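The crop shows the grey-roofed flat house inside the rails at the left (free) end, touching the tower, then gable and step. The stop is at the right and the channel between is empty, so the choice is confirmed.

Run:
```python
from h import *
c=np.load('top0.npz');g=cv2.cvtColor(c['image'],cv2.COLOR_BGR2GRAY).astype(float)
def cen(u,a,b):
    w=np.clip(g[a:b,u]-92,0,None);return (w*np.arange(a,b)).sum()/w.sum()
for u in range(270,315,8): 
    print(u,ray(c,u,cen(u,280,288),.02).round(4)[:2],ray(c,u,cen(u,308,318),.02).round(4)[:2])
for u in (425,435): print(u,ray(c,u,cen(u,280,288),.02).round(4)[:2],ray(c,u,cen(u,308,318),.02).round(4)[:2])
print('flat face z54',ray(c,318.5,300,.054),'tower/flat',ray(c,342.5,300,.072))
print('step tall end z64',ray(c,413.5,293,.064),'step low z46',ray(c,411.5,307,.046))
print('stop face z46',ray(c,447.5,300,.046),'stop back',ray(c,459.5,300,.046))
```

```text
270 [0.5141 0.1252] [0.4621 0.1241]
278 [0.5141 0.1106] [0.462  0.1096]
286 [0.5142 0.0961] [0.4623 0.0952]
294 [0.5143 0.0816] [0.4624 0.0808]
302 [0.5145 0.0671] [0.4624 0.0663]
310 [0.5147 0.0526] [0.4622 0.0519]
425 [ 0.516  -0.1546] [ 0.4642 -0.1541]
435 [ 0.5162 -0.1726] [ 0.4645 -0.1719]
flat face z54 [0.48576891 0.03635278 0.054     ] tower/flat [ 0.48678832 -0.0044854   0.072     ]
step tall end z64 [ 0.49985887 -0.12558553  0.064     ] step low z46 [ 0.47539845 -0.12532249  0.046     ]
stop face z46 [ 0.48823254 -0.18771831  0.046     ] stop back [ 0.48848207 -0.20844042  0.046     ]
```

Request:
{"fn": "apply_moves", "kwargs": {
  "rows": [
    {"dx": -5,"dy": -4.5,"rz": 0.14,"hand": 0},
    {"dx": -9,"dy": -8.5,"rz": 0.28,"hand": 0},
    {"dx": -13.5,"dy": -12.5,"rz": 0.42,"hand": 0},
    {"dx": -18,"dy": -16.5,"rz": 0.56,"hand": 0},
    {"dx": -22.5,"dy": -20.5,"rz": 0.7,"hand": 0},
    {"dx": -27,"dy": -24.5,"rz": 0.84,"hand": 0},
    {"dx": -31.5,"dy": -29,"rz": 0.98,"hand": 0},
    {"dx": -36,"dy": -33,"rz": 1.12,"hand": 0}
  ],
  "squeeze": 20
}}

```text
$.rows[0]: bad value
```

```bash
cat > g.py <<'E'
import sys
from workcell import *
import numpy as np
s=read_state();R=np.array(s['tcp_rot']);t=np.array(eval(sys.argv[1]))
print(s['t'],s['eef_pos'],R.round(4).tolist(),s['finger_gap'],s['force'],np.round(s['joint_positions'],1),'shift cm',(R.T@(t-s['eef_pos'])*100).round(2))
E
python3 g.py [.4884,.070,.08]
```

```text
0.1 [0.27771821 0.5870806  0.1836936 ] [[-0.904, 0.4275, -0.0007], [0.4275, 0.904, -0.0015], [-0.0, -0.0017, -1.0]] 0.08685109505444263 [0.17555124 0.0845958  0.71401277] [-63.9  18.4  -4.   83.2   1.3  78.5  -3.3] shift cm [-41.15 -37.72  10.43]
```

Request:
{"fn": "apply_moves", "kwargs": {
  "rows": [
    {"dx": -4.5,"dy": -4,"dz": 0,"rx": 0,"ry": 0,"rz": 0.14,"hand": 0},
    {"dx": -9,"dy": -8,"dz": 0,"rx": 0,"ry": 0,"rz": 0.28,"hand": 0},
    {"dx": -13.5,"dy": -12,"dz": 0,"rx": 0,"ry": 0,"rz": 0.42,"hand": 0},
    {"dx": -18,"dy": -16,"dz": 0,"rx": 0,"ry": 0,"rz": 0.56,"hand": 0},
    {"dx": -22.5,"dy": -20,"dz": 0,"rx": 0,"ry": 0,"rz": 0.7,"hand": 0},
    {"dx": -27,"dy": -24,"dz": 0,"rx": 0,"ry": 0,"rz": 0.84,"hand": 0},
    {"dx": -31.5,"dy": -28.5,"dz": 0,"rx": 0,"ry": 0,"rz": 0.98,"hand": 0},
    {"dx": -36,"dy": -33,"dz": 0,"rx": 0,"ry": 0,"rz": 1.12,"hand": 0}
  ],
  "squeeze": 20
}}

```text
t: 1.1
eef_pos: [0.4617, 0.1355, 0.1845]
tcp_rot: [[-0.005, 1.0, 0.0], [1.0, 0.005, 0.0], [0.0, 0.0, -1.0]]
force: [0.9, 1.0, -0.0]
finger_gap: 0.0147
grip_force: 0.0
```

```bash
python3 g.py [.4884,.070,.08]
```

```text
1.1 [0.46171599 0.13553702 0.18448944] [[-0.0046, 1.0, 0.0001], [1.0, 0.0046, 0.0003], [0.0003, 0.0001, -1.0]] 0.014744761620866928 [ 0.86044994  0.98602112 -0.01753181] [-39.3  -2.9  19.2 106.9   1.   75.8 -20.1] shift cm [-6.57  2.64 10.45]
```

Request:
{"fn": "apply_moves", "kwargs": {
  "rows": [
    {"dx": -3,"dy": 1.3,"dz": 2,"rx": 0,"ry": 0,"rz": 0,"hand": 0},
    {"dx": -6.6,"dy": 2.65,"dz": 4,"rx": 0,"ry": 0,"rz": 0,"hand": 0},
    {"dx": -6.6,"dy": 2.65,"dz": 7,"rx": 0,"ry": 0,"rz": 0,"hand": 0},
    {"dx": -6.6,"dy": 2.65,"dz": 9,"rx": 0,"ry": 0,"rz": 0,"hand": 0},
    {"dx": -6.6,"dy": 2.65,"dz": 9.5,"rx": 0,"ry": 0,"rz": 0,"hand": 0},
    {"dx": -6.6,"dy": 2.65,"dz": 9.5,"rx": 0,"ry": 0,"rz": 0,"hand": 0},
    {"dx": -6.6,"dy": 2.65,"dz": 9.5,"rx": 0,"ry": 0,"rz": 0,"hand": 0},
    {"dx": -6.6,"dy": 2.65,"dz": 9.5,"rx": 0,"ry": 0,"rz": 0,"hand": 0}
  ]
}}

```text
t: 2.1
eef_pos: [0.4892, 0.072, 0.0905]
tcp_rot: [[-0.009, 1.0, 0.002], [1.0, 0.009, 0.001], [0.001, 0.002, -1.0]]
force: [0.4, 0.1, 0.2]
finger_gap: 0.0005
grip_force: 0.0
```

```bash
python3 g.py [.4884,.060,.03]
python3 - <<'E'
from workcell import *
import cv2
cv2.imwrite('pics/s1.png',cv2.resize(read_camera('scene')['image'][90:270,160:420],None,fx=3,fy=3))
E
```

```text
2.1 [0.48923196 0.07201328 0.09050983] [[-0.0092, 1.0, 0.0015], [1.0, 0.0092, 0.0006], [0.0006, 0.0015, -1.0]] 0.000509731079779199 [0.37954769 0.12641223 0.17091496] [-34.8   3.1  24.2 112.5  -1.5  64.6  -9.5] shift cm [-1.2  -0.1   6.05]
```

View pics/s1.png

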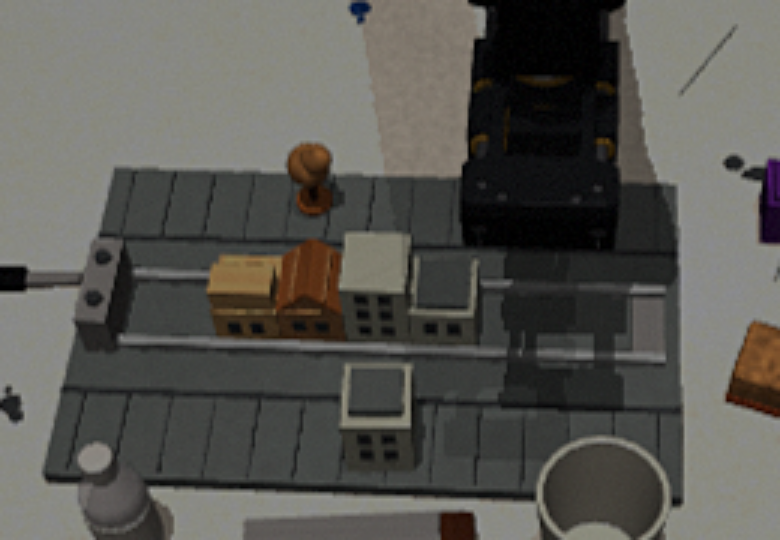

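The hand hovers over the empty channel to the right of the flat house (crop px 545,200). The row is undisturbed and there is free space below, so I descend.

Request:
{"fn": "apply_moves", "kwargs": {
  "rows": [
    {"dx": 0,"dy": -0.1,"dz": 2,"rx": 0,"ry": 0,"rz": 0,"hand": 0},
    {"dx": 0,"dy": -0.1,"dz": 4,"rx": 0,"ry": 0,"rz": 0,"hand": 0},
    {"dx": 0,"dy": -0.1,"dz": 5.5,"rx": 0,"ry": 0,"rz": 0,"hand": 0},
    {"dx": 0,"dy": -0.1,"dz": 6,"rx": 0,"ry": 0,"rz": 0,"hand": 0},
    {"dx": 0,"dy": -0.1,"dz": 6,"rx": 0,"ry": 0,"rz": 0,"hand": 0},
    {"dx": -0.3,"dy": -0.1,"dz": 6,"rx": 0,"ry": 0,"rz": 0,"hand": 0},
    {"dx": -0.6,"dy": -0.1,"dz": 6,"rx": 0,"ry": 0,"rz": 0,"hand": 0},
    {"dx": -0.8,"dy": -0.1,"dz": 6,"rx": 0,"ry": 0,"rz": 0,"hand": 0}
  ]
}}

```text
t: 3.15
eef_pos: [0.488, 0.0635, 0.03]
tcp_rot: [[-0.009, 1.0, 0.001], [1.0, 0.009, 0.0], [0.0, 0.001, -1.0]]
force: [0.3, 0.5, 0.1]
finger_gap: 0.0008
grip_force: 0.0
```

```bash
python3 g.py [.4888,.0455,.03]
```

```text
3.15 [0.487978   0.06345904 0.03002435] [[-0.0086, 1.0, 0.0007], [1.0, 0.0086, 0.0003], [0.0003, 0.0007, -1.0]] 0.0008256925612660038 [0.257721   0.50246805 0.08824981] [-33.6   7.3  24.6 116.2  -3.6  57.2  -6.7] shift cm [-1.8   0.07  0.  ]
```

Request:
{"fn": "apply_moves", "kwargs": {
  "rows": [
    {"dx": -0.4,"dy": 0.05,"dz": 0,"rx": 0,"ry": 0,"rz": 0,"hand": 0},
    {"dx": -0.8,"dy": 0.05,"dz": 0,"rx": 0,"ry": 0,"rz": 0,"hand": 0},
    {"dx": -1.1,"dy": 0.05,"dz": 0,"rx": 0,"ry": 0,"rz": 0,"hand": 0},
    {"dx": -1.3,"dy": 0.05,"dz": 0,"rx": 0,"ry": 0,"rz": 0,"hand": 0},
    {"dx": -1.4,"dy": 0.05,"dz": 0,"rx": 0,"ry": 0,"rz": 0,"hand": 0},
    {"dx": -1.5,"dy": 0.05,"dz": 0,"rx": 0,"ry": 0,"rz": 0,"hand": 0},
    {"dx": -1.6,"dy": 0.05,"dz": 0,"rx": 0,"ry": 0,"rz": 0,"hand": 0},
    {"dx": -1.7,"dy": 0.05,"dz": 0,"rx": 0,"ry": 0,"rz": 0,"hand": 0}
  ]
}}

```text
t: 4.15
eef_pos: [0.4883, 0.0467, 0.0296]
tcp_rot: [[-0.009, 1.0, 0.0], [1.0, 0.009, 0.0], [0.0, 0.0, -1.0]]
force: [-0.7, -0.3, -0.8]
finger_gap: 0.0003
grip_force: 0.0
```

Request:
{"fn": "apply_moves", "kwargs": {
  "rows": [
    {"dx": -0.1,"dy": 0,"dz": 0,"rx": 0,"ry": 0,"rz": 0,"hand": 0},
    {"dx": -0.2,"dy": 0,"dz": 0,"rx": 0,"ry": 0,"rz": 0,"hand": 0},
    {"dx": -0.3,"dy": 0,"dz": 0,"rx": 0,"ry": 0,"rz": 0,"hand": 0},
    {"dx": -0.4,"dy": 0,"dz": 0,"rx": 0,"ry": 0,"rz": 0,"hand": 0},
    {"dx": -0.5,"dy": 0,"dz": 0,"rx": 0,"ry": 0,"rz": 0,"hand": 0},
    {"dx": -0.6,"dy": 0,"dz": 0,"rx": 0,"ry": 0,"rz": 0,"hand": 0},
    {"dx": -0.7,"dy": 0,"dz": 0,"rx": 0,"ry": 0,"rz": 0,"hand": 0},
    {"dx": -0.8,"dy": 0,"dz": 0,"rx": 0,"ry": 0,"rz": 0,"hand": 0}
  ]
}}

```text
t: 5.15
eef_pos: [0.4884, 0.0387, 0.0297]
tcp_rot: [[-0.009, 1.0, 0.0], [1.0, 0.009, 0.0], [0.0, 0.0, -1.0]]
force: [-0.3, -0.4, -0.0]
finger_gap: 0.0006
grip_force: 0.0
```

Run:
```python
from workcell import *
import cv2
cv2.imwrite('pics/s2.png',cv2.resize(read_camera('scene')['image'][130:230,160:400],None,fx=3.3,fy=3.3,interpolation=cv2.INTER_CUBIC))
```

```text
(no output)
```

View pics/s2.png

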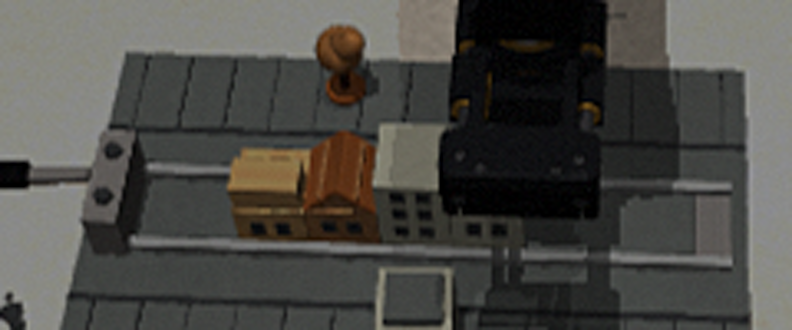

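The row hasn't moved (step's left edge is still at full-frame column 230) and there is no force yet. I go on slowly until contact.

Request:
{"fn": "apply_moves", "kwargs": {
  "rows": [
    {"dx": -0.1,"dy": 0,"dz": 0,"rx": 0,"ry": 0,"rz": 0,"hand": 0},
    {"dx": -0.2,"dy": 0,"dz": 0,"rx": 0,"ry": 0,"rz": 0,"hand": 0},
    {"dx": -0.3,"dy": 0,"dz": 0,"rx": 0,"ry": 0,"rz": 0,"hand": 0},
    {"dx": -0.4,"dy": 0,"dz": 0,"rx": 0,"ry": 0,"rz": 0,"hand": 0},
    {"dx": -0.5,"dy": 0,"dz": 0,"rx": 0,"ry": 0,"rz": 0,"hand": 0},
    {"dx": -0.6,"dy": 0,"dz": 0,"rx": 0,"ry": 0,"rz": 0,"hand": 0},
    {"dx": -0.7,"dy": 0,"dz": 0,"rx": 0,"ry": 0,"rz": 0,"hand": 0},
    {"dx": -0.8,"dy": 0,"dz": 0,"rx": 0,"ry": 0,"rz": 0,"hand": 0}
  ]
}}

```text
t: 6.2
eef_pos: [0.4885, 0.0307, 0.0297]
tcp_rot: [[-0.009, 1.0, 0.0], [1.0, 0.009, 0.0], [0.0, 0.0, -1.0]]
force: [-0.2, -0.8, 0.1]
finger_gap: 0.0004
grip_force: 0.0
```

Run:
```python
from workcell import *
import cv2,numpy as np
c=read_camera('scene')['image'];b=cv2.imread('pics/scene0.png')
cv2.imwrite('pics/s3.png',np.vstack([cv2.resize(x[150:220,180:400],None,fx=3.6,fy=3.6,interpolation=cv2.INTER_CUBIC) for x in (b,c)]))
```

```text
(no output)
```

View pics/s3.png

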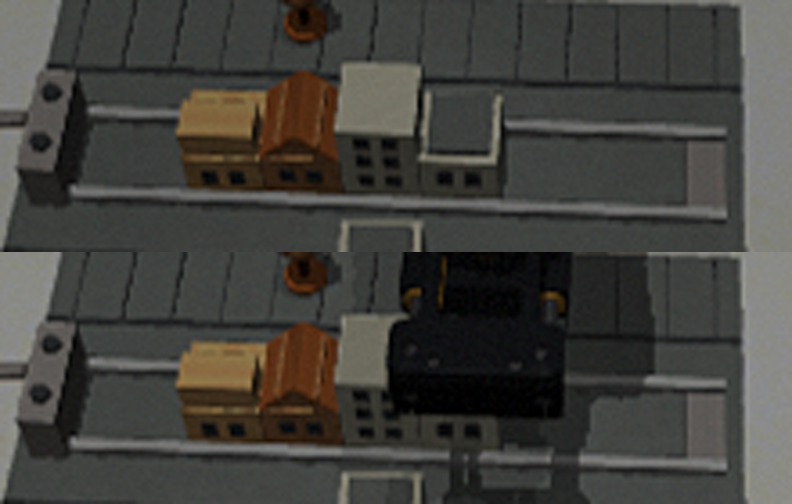

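Run:
```python
from h import *
c=np.load('scene0.npz')
for u,v,z in ((319.2,202,.02),(319.4,192,.054),(319.2,176,.054),(229.5,186,.046),(193,203,.02),(200,170,.046)): print(u,v,z,ray(c,u,v,z).round(4))
from workcell import *
t=read_camera('top');np.savez('top1.npz',**t);cv2.imwrite('pics/t1.png',np.vstack([cv2.resize(i[255:345,260:470],None,fx=3.2,fy=3.2,interpolation=cv2.INTER_CUBIC) for i in (np.load('top0.npz')['image'],t['image'])]))
s=read_state();print(s['eef_pos'],s['force'])
```

```text
319.2 202 0.02 [0.5048 0.0366 0.02  ]
319.4 192 0.054 [0.5068 0.0377 0.054 ]
319.2 176 0.054 [0.4706 0.0351 0.054 ]
229.5 186 0.046 [ 0.4953 -0.1286  0.046 ]
193 203 0.02 [ 0.5185 -0.1982  0.02  ]
200 170 0.046 [ 0.4607 -0.1899  0.046 ]
[0.4885035  0.03059097 0.02966725] [-0.74419174 -0.72252335 -0.79752119]
```

View pics/t1.png

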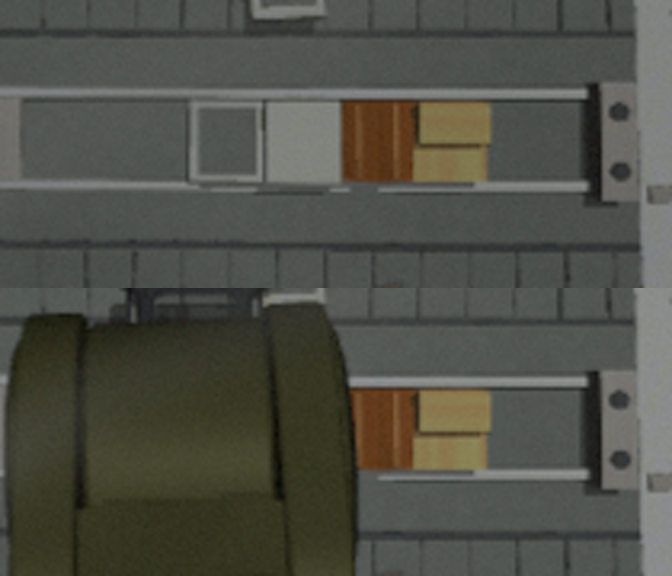

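Run:
```python
from h import *
c=np.load('scene0.npz')
for u,v in ((288.3,192.5),(336.4,195.3),(292,170),(339,170)):
    for z in (.10,.12,.14,.16): print(u,v,ray(c,u,v,z).round(4))
from workcell import *
a=np.load('scene0.npz')['image'];b=read_camera('scene')['image']
# sub-pixel shift of house patches between start and now
for n,(x,y,w,h) in dict(flatwall=(297,194,22,11),tower=(276,185,10,18),step=(228,172,24,30),stop=(184,168,20,40)).items():
    r=cv2.matchTemplate(cv2.cvtColor(b[y-6:y+h+6,x-10:x+w+10],6),cv2.cvtColor(a[y:y+h,x:x+w],6),cv2.TM_CCOEFF_NORMED);_,m,_,l=cv2.minMaxLoc(r);print(n,m,l[0]-10,l[1]-6)
cv2.imwrite('pics/s4.png',cv2.resize(cv2.convertScaleAbs(b[150:225,260:380],alpha=2.2),None,fx=6,fy=6,interpolation=cv2.INTER_CUBIC))
```

```text
288.3 192.5 [ 0.5443 -0.0117  0.1   ]
288.3 192.5 [ 0.5589 -0.0089  0.12  ]
288.3 192.5 [ 0.5735 -0.0062  0.14  ]
288.3 192.5 [ 0.5882 -0.0034  0.16  ]
336.4 195.3 [0.5462 0.0694 0.1   ]
336.4 195.3 [0.5608 0.0698 0.12  ]
336.4 195.3 [0.5753 0.0702 0.14  ]
336.4 195.3 [0.5899 0.0706 0.16  ]
292 170 [ 0.4959 -0.0098  0.1   ]
292 170 [ 0.5119 -0.0071  0.12  ]
292 170 [ 0.528  -0.0043  0.14  ]
292 170 [ 0.544  -0.0016  0.16  ]
339 170 [0.492  0.0716 0.1   ]
339 170 [0.5082 0.0719 0.12  ]
339 170 [0.5243 0.0722 0.14  ]
339 170 [0.5405 0.0726 0.16  ]
flatwall 0.18135158717632294 0 2
tower 0.9889429807662964 0 0
step 0.9978203177452087 0 0
stop 0.9981728792190552 0 0
```

View pics/s4.png

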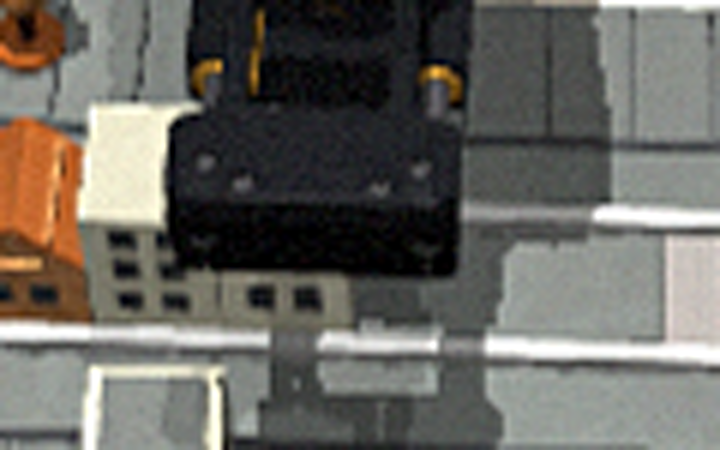

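Run:
```python
from h import *
c=np.load('scene0.npz')
def pr(p):
    q=c['camera_matrix']@(c['attitude'].T@(np.array(p)-c['origin']));return (q[:2]/q[2]).round(1), ((q[:2]/q[2]-[260,150])*6).round()
for p in ((.503,.040,.03),(.503,.021,.03),(.503,.040,.06),(.488,.0306,.03),(.488,.0306,.07),(.5835,.068,.10),(.5835,-.007,.10),(.5835,.068,.15),(.526,.068,.10),(.526,-.007,.1)): print(p,*pr(p))
from workcell import *
s=read_state();print({k:np.round(v,3).tolist() for k,v in s.items()})
```

```text
(0.503, 0.04, 0.03) [321.  198.1] [366. 289.]
(0.503, 0.021, 0.03) [310.7 197.7] [304. 286.]
(0.503, 0.04, 0.06) [320.8 188.3] [365. 230.]
(0.488, 0.0306, 0.03) [316.5 191.4] [339. 248.]
(0.488, 0.0306, 0.07) [315.9 178. ] [336. 168.]
(0.5835, 0.068, 0.1) [334.6 213.7] [447. 382.]
(0.5835, -0.007, 0.1) [288.9 211.9] [174. 371.]
(0.5835, 0.068, 0.15) [334.8 195.7] [449. 274.]
(0.526, 0.068, 0.1) [336.1 185.6] [457. 214.]
(0.526, -0.007, 0.1) [292.1 183.9] [192. 204.]
{'t': 6.35, 'joint_positions': [-31.352, 7.03, 26.187, 116.559, -3.689, 57.177, -2.827], 'dq': [-0.024, 0.001, -0.065, 0.022, 0.011, -0.009, -0.134], 'tau': [0.042, -30.193, 1.684, -26.759, -0.046, 0.035, 0.005], 'eef_pos': [0.489, 0.031, 0.03], 'tcp_rot': [[-0.009, 1.0, 0.0], [1.0, 0.009, 0.0], [0.0, 0.0, -1.0]], 'force': [-0.469, -0.53, -0.53], 'ft_torque': [-0.093, 0.004, -0.013], 'grip_force': 0.0, 'finger_gap': 0.001}
```

Run:
```python
from h import *
R=np.array([[-0.904,0.428,-0.001],[0.428,0.904,-0.002],[0,-.002,-1]]);t=np.array([.2777,.587,.1836])
for n in('top','scene'):
    c=np.load(n+'0.npz')
    for x,y,z in ((0,0,0),(0,.0435,0),(0,-.0435,0),(0,.0585,0),(0,-.0585,0),(0,.0585,-.07),(0,-.0585,-.07),(.0375,.095,-.07),(.0375,-.095,-.07),(-.0375,.095,-.07),(-.0375,-.095,-.07)):
        q=c['camera_matrix']@(c['attitude'].T@(t+R@[x,y,z]-c['origin']));print(n,(x,y,z),(q[:2]/q[2]).round(1))
    im=c['image']
    a=im[325:480,0:100] if n=='top' else im[30:200,500:640]
    cv2.imwrite(f'pics/st_{n}.png',cv2.resize(cv2.convertScaleAbs(a,alpha=2),None,fx=4,fy=3.4 if n=='scene' else 4))
a=cv2.imread('pics/st_top.png');b=cv2.imread('pics/st_scene.png');h=max(a.shape[0],b.shape[0])
z=np.zeros((h,a.shape[1]+b.shape[1],3),np.uint8);z[:a.shape[0],:a.shape[1]]=a;z[:b.shape[0],a.shape[1]:]=b
z=cv2.resize(z,(800,h*800//z.shape[1]));cv2.imwrite('pics/st.png',z);print(z.shape,a.shape,b.shape)
```

```text
top (0, 0, 0) [-68. 444.]
top (0, 0.0435, 0) [-93.5 430. ]
top (0, -0.0435, 0) [-42.2 458. ]
top (0, 0.0585, 0) [-102.3  425.3]
top (0, -0.0585, 0) [-33.2 462.9]
top (0, 0.0585, -0.07) [-152.4  441.5]
top (0, -0.0585, -0.07) [-75.8 483.7]
top (0.0375, 0.095, -0.07) [-191.   455.4]
top (0.0375, -0.095, -0.07) [-66.3 524.9]
top (-0.0375, 0.095, -0.07) [-161.1  401.8]
top (-0.0375, -0.095, -0.07) [-36.9 469.6]
scene (0, 0, 0) [636.4  55.7]
scene (0, 0.0435, 0) [662.4  63.5]
scene (0, -0.0435, 0) [611.1  48.1]
scene (0, 0.0585, 0) [671.5  66.2]
scene (0, -0.0585, 0) [602.6  45.6]
scene (0, 0.0585, -0.07) [696.9  31.1]
scene (0, -0.0585, -0.07) [622.1  10.2]
scene (0.0375, 0.095, -0.07) [724.1  24.7]
scene (0.0375, -0.095, -0.07) [604.9  -7.7]
scene (-0.0375, 0.095, -0.07) [718.5  51.6]
scene (-0.0375, -0.095, -0.07) [594.7  16.3]
(516, 800, 3) (620, 400, 3) (578, 560, 3)
```

View pics/st.png

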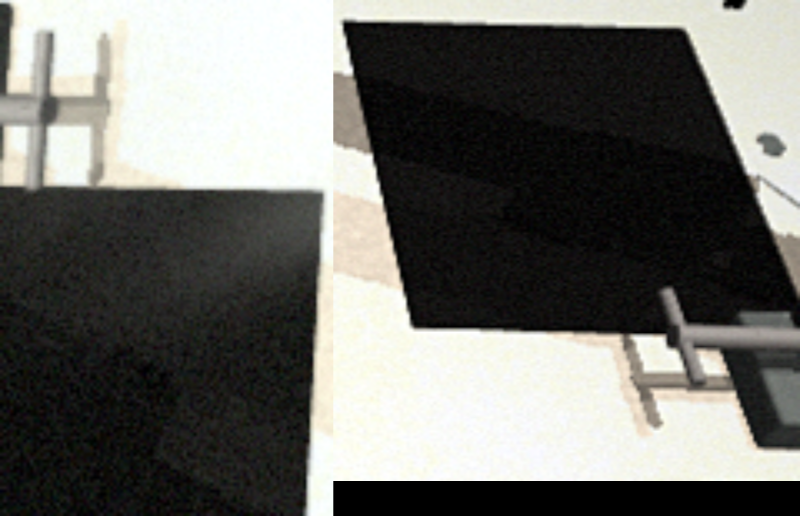

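The start crop only shows a mat and a fixture, not the hand. Both cameras put the free face at y≈0.036, so contact should already have happened. The hand body hides the fingers, so I back off and turn it 90° to bring the fingertips into view.

Request:
{"fn": "apply_moves", "kwargs": {
  "rows": [
    {"dx": 2,"dy": 0,"dz": 0,"rx": 0,"ry": 0,"rz": 0,"hand": 0},
    {"dx": 4,"dy": 0,"dz": -1,"rx": 0,"ry": 0,"rz": -0.1,"hand": 0},
    {"dx": 5,"dy": 0,"dz": -2,"rx": 0,"ry": 0,"rz": -0.28,"hand": 0},
    {"dx": 5,"dy": 0,"dz": -2,"rx": 0,"ry": 0,"rz": -0.46,"hand": 0},
    {"dx": 5,"dy": 0,"dz": -2,"rx": 0,"ry": 0,"rz": -0.64,"hand": 0},
    {"dx": 5,"dy": 0,"dz": -2,"rx": 0,"ry": 0,"rz": -0.82,"hand": 0},
    {"dx": 5,"dy": 0,"dz": -2,"rx": 0,"ry": 0,"rz": -1.0,"hand": 0},
    {"dx": 5,"dy": 0,"dz": -2,"rx": 0,"ry": 0,"rz": -1.18,"hand": 0}
  ]
}}

```text
t: 7.35
eef_pos: [0.488, 0.0808, 0.0497]
tcp_rot: [[-0.93, 0.367, 0.0], [0.367, 0.93, 0.0], [-0.0, 0.0, -1.0]]
force: [-0.4, -1.0, -0.6]
finger_gap: 0.0007
grip_force: 0.0
```

Request:
{"fn": "apply_moves", "kwargs": {
  "rows": [
    {"dx": 0,"dy": 0,"dz": 0,"rx": 0,"ry": 0,"rz": -0.18,"hand": 0},
    {"dx": 0,"dy": 0,"dz": 0,"rx": 0,"ry": 0,"rz": -0.36,"hand": 0},
    {"dx": 0,"dy": 0,"dz": 0,"rx": 0,"ry": 0,"rz": -0.39,"hand": 0},
    {"dx": 0,"dy": 0,"dz": 0,"rx": 0,"ry": 0,"rz": -0.39,"hand": 0},
    {"dx": 0,"dy": 0,"dz": 0,"rx": 0,"ry": 0,"rz": -0.39,"hand": 0},
    {"dx": 0,"dy": 0,"dz": 0,"rx": 0,"ry": 0,"rz": -0.39,"hand": 0},
    {"dx": 0,"dy": 0,"dz": 0,"rx": 0,"ry": 0,"rz": -0.39,"hand": 0},
    {"dx": 0,"dy": 0,"dz": 0,"rx": 0,"ry": 0,"rz": -0.39,"hand": 0}
  ]
}}

```text
t: 8.35
eef_pos: [0.4881, 0.0808, 0.0497]
tcp_rot: [[-1.0, -0.008, 0.0], [-0.008, 1.0, 0.0], [-0.0, 0.0, -1.0]]
force: [-1.0, 0.0, 0.4]
finger_gap: 0.0004
grip_force: 0.0
```

```bash
python3 g.py [.4888,.0455,.03]
python3 - <<'E'
from h import *
from workcell import *
s=read_state();R=np.array(s['tcp_rot']);t=np.array(s['eef_pos']);c=read_camera('scene');np.savez('scene5.npz',**c)
for p in ((0,0,0),(.0095,.015,0),(.0095,-.015,0),(.0095,.015,-.07),(.0095,-.015,-.07),(-.0375,.095,-.07),(-.0375,-.095,-.07),(.0375,.095,-.07),(.0375,-.095,-.07)):
    q=c['camera_matrix']@(c['attitude'].T@(t+R@p-c['origin']));print(p,(q[:2]/q[2]).round(1))
a=cv2.cvtColor(np.load('scene0.npz')['image'],6).astype(int);b=cv2.cvtColor(c['image'],6)
print('changed dark rows per col: last row with gray<35')
for u in range(290,400,5):
    r=np.where(b[100:240,u]<38)[0];print(u,(r+100)[[0,-1]] if len(r) else None,end='; ')
print(b[160:225:3,325:385:3])
E
```

```text
8.35 [0.48808672 0.08077273 0.04969669] [[-1.0, -0.008, 0.0001], [-0.008, 1.0, 0.0001], [-0.0001, 0.0001, -1.0]] 0.00042733046262332405 [-0.99153289  0.02976429  0.35529841] [-29.9   6.   18.4 114.6  -2.2  59.7  80. ] shift cm [-0.04 -3.53  1.97]
(0, 0, 0) [343.7 186. ]
(0.0095, 0.015, 0) [352.1 182.1]
(0.0095, -0.015, 0) [335.7 181.6]
(0.0095, 0.015, -0.07) [353.6 157. ]
(0.0095, -0.015, -0.07) [336.1 156.5]
(-0.0375, 0.095, -0.07) [401.5 180.3]
(-0.0375, -0.095, -0.07) [287.2 176.7]
(0.0375, 0.095, -0.07) [400.1 145.9]
(0.0375, -0.095, -0.07) [290.9 142.8]
changed dark rows per col: last row with gray<35
290 [110 237]; 295 [111 189]; 300 [111 235]; 305 [115 227]; 310 [116 224]; 315 [100 224]; 320 [100 225]; 325 [100 224]; 330 [100 224]; 335 [100 225]; 340 [100 225]; 345 [100 225]; 350 [100 225]; 355 [100 225]; 360 [100 225]; 365 [100 226]; 370 [100 226]; 375 [118 226]; 380 [118 202]; 385 [118 227]; 390 [114 157]; 395 [113 163]; [[ 10   1   5  10   5   9   5   1   5   8   6   8   9   9  37  38  38  36
   34  37]
 [ 63  62  62  62  12   0   7   3   2   0  32  31  31  26  38  37  36  
[... 1014 characters left out ...]
  40  67
   69  49]
 [ 47  50  46  32  27  30  32  32  25  27  30  40  40  42  39  33  37  33
   34  25]
 [ 71  65  62  46  38  36  43  43  60  57  46  55  35  36  34  65  81  77
   79  57]
 [ 85  79  80  85  84  89  96  98 111 113 116 109 108 109 108 104 110 110
   99  52]
 [ 56  62  59  56  59  56  55  63  52  50  45  52  44  46  42  43  45  51
   39  58]
 [ 61  59  61  63  62  62  62  63  62  61  61  69  68  69  59  58  58  58
   59  60]
 [ 63  62  59  61  62  61  60  61  61  66  75  74  71  73  71  74  65  59
   59  63]
 [ 77  79  73  73  78  73  74  74  73  74  73  73  75  72  71  73  70  72
   68  69]
 [ 59  58  58  60  63  74  74  76  75  78  77  77  76  76  76  74  74  70
   73  72]]
```

Run:
```python
from h import *
b=np.load('scene5.npz')['image'][130:215,285:405]
cv2.imwrite('pics/s5.png',cv2.resize(np.clip((b/130.)**.6*255,0,255).astype(np.uint8),None,fx=6.5,fy=6.5,interpolation=cv2.INTER_CUBIC))
```

```text
(no output)
```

View pics/s5.png

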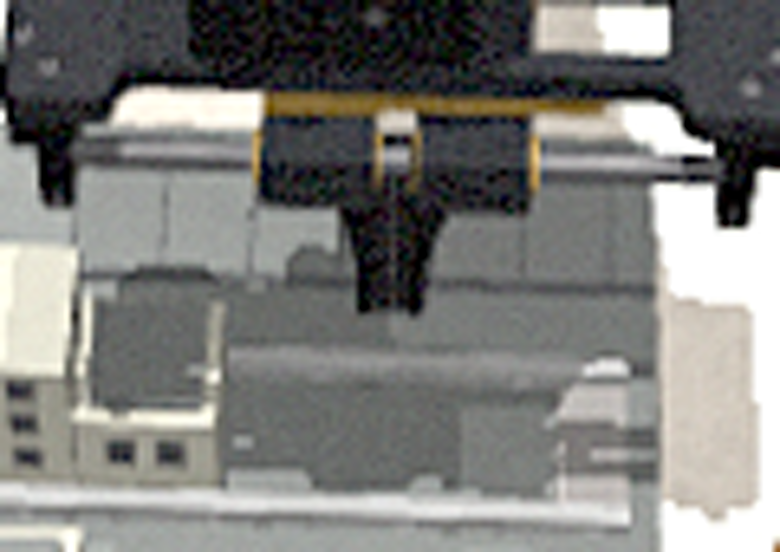

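The picture shows both fingertips ending at crop (390,310), i.e. px (345,177.7). A tip at the reported height would land near row 190. So the tips are really about 35 mm higher than reported, and at "z=0.03" they passed just over the 54 mm flat roof without touching. That fits the zero force, so I lower the hand in stages and watch the force.

Request:
{"fn": "apply_moves", "kwargs": {
  "rows": [
    {"dx": 0,"dy": 0,"dz": 1,"rx": 0,"ry": 0,"rz": 0,"hand": 0},
    {"dx": 0,"dy": 0,"dz": 2,"rx": 0,"ry": 0,"rz": 0,"hand": 0},
    {"dx": 0,"dy": 0,"dz": 2.5,"rx": 0,"ry": 0,"rz": 0,"hand": 0},
    {"dx": 0,"dy": 0,"dz": 3,"rx": 0,"ry": 0,"rz": 0,"hand": 0},
    {"dx": 0,"dy": 0,"dz": 3.3,"rx": 0,"ry": 0,"rz": 0,"hand": 0},
    {"dx": 0,"dy": 0,"dz": 3.6,"rx": 0,"ry": 0,"rz": 0,"hand": 0},
    {"dx": 0,"dy": 0,"dz": 3.8,"rx": 0,"ry": 0,"rz": 0,"hand": 0},
    {"dx": 0,"dy": 0,"dz": 4,"rx": 0,"ry": 0,"rz": 0,"hand": 0}
  ]
}}

```text
t: 9.4
eef_pos: [0.4882, 0.0808, 0.0097]
tcp_rot: [[-1.0, -0.008, 0.0], [-0.008, 1.0, 0.0], [-0.0, 0.0, -1.0]]
force: [-0.5, -0.1, -0.7]
finger_gap: 0.0006
grip_force: 0.0
```

```bash
cat > tip.py <<'E'
from h import *
from workcell import *
s=read_state();t=np.array(s['eef_pos']);c=read_camera('scene');b=cv2.cvtColor(c['image'],6)
def pr(p):
    q=c['camera_matrix']@(c['attitude'].T@(np.array(p)-c['origin']));return q[:2]/q[2]
u=int(round(pr(t+[0,0,.035])[0]))
print(t,s['force'],'col',u);print(np.c_[np.arange(165,215),b[165:215,u-9:u+11]].tolist().__repr__().replace('], [','\n'))
for z in (.02,.03,.035,.04,.045,.05): print(z,pr([t[0]+.0095,t[1],z]).round(1),pr([t[0],t[1],z]).round(1))
E
python3 tip.py
```

```text
[0.48819729 0.08079717 0.00969236] [-0.46287977 -0.0724886  -0.7482653 ] col 344
[[165, 14, 10, 8, 11, 13, 11, 6, 15, 32, 32, 26, 30, 29, 13, 8, 6, 0, 5, 0, 2
166, 15, 13, 16, 17, 13, 8, 19, 27, 10, 10, 12, 10, 14, 23, 12, 17, 11, 8, 12, 15
167, 14, 14, 13, 16, 10, 13, 23, 46, 22, 2, 8, 1, 7, 30, 9, 15, 14, 15, 16, 11
168, 12, 16, 14, 14, 11, 8, 26, 52, 24, 21, 17, 21, 27, 34, 7, 15, 11, 15, 16, 8
169, 16, 14, 12, 14, 11, 8, 22, 54, 37, 56, 56, 57, 49, 27, 8, 14, 14, 15, 12, 14
170, 17, 15, 15, 13, 16, 8, 26, 53, 44, 56, 59, 57, 54, 25, 9, 15, 18, 17, 16, 18
171, 7, 8, 0, 8, 11, 5, 19, 46, 28, 30, 34, 35, 36, 24, 8, 12, 10, 11, 13, 9
172, 5, 9, 6, 9, 2, 7, 16, 42, 13, 19, 21, 18, 20, 18, 2, 3, 7, 5, 7, 9
173, 2, 8, 1, 0, 4, 3, 17, 41, 5, 6, 9, 4, 11, 20, 0, 4, 5, 3, 6, 4
174, 3, 6, 4, 6, 4, 1, 11, 27, 2, 3, 4, 7, 12, 12, 6, 6, 2, 4, 1, 9
175, 3, 4, 5, 6, 8, 5, 0, 4, 3, 8, 3, 4, 8, 1, 8, 8, 11, 9, 6, 6
176, 8, 8, 8, 5, 9, 9, 12, 5, 3, 5, 7, 2, 1, 7, 2, 6, 7, 8, 5, 4
177, 10, 9, 13, 3, 2, 6, 2, 5, 7, 1, 12, 8, 4, 1, 4, 3, 3, 4, 4, 6
178, 27, 25, 12, 0, 8, 3, 2, 0, 1, 6, 8, 3, 1, 0, 5, 
[... 2441 characters left out ...]
43, 47, 48, 49, 50, 55, 61, 63, 67, 67, 66, 68, 70, 80, 83, 86, 87, 91, 87, 92
210, 45, 45, 46, 46, 47, 46, 44, 42, 42, 41, 44, 49, 52, 49, 37, 39, 38, 36, 39, 38
211, 60, 57, 57, 56, 58, 57, 54, 55, 54, 53, 57, 61, 63, 64, 48, 52, 54, 48, 39, 40
212, 63, 63, 61, 62, 60, 63, 64, 62, 65, 62, 63, 61, 61, 61, 60, 63, 64, 61, 50, 51
213, 62, 60, 61, 62, 60, 60, 64, 62, 63, 65, 62, 61, 61, 57, 64, 63, 60, 62, 59, 59
214, 58, 61, 60, 61, 64, 65, 61, 62, 60, 62, 62, 62, 63, 60, 61, 60, 62, 63, 60, 64]]
0.02 [343.2 199.8] [343.3 195.7]
0.03 [343.3 196.7] [343.5 192.5]
0.035 [343.3 195.1] [343.5 190.9]
0.04 [343.4 193.5] [343.6 189.3]
0.045 [343.5 191.8] [343.7 187.6]
0.05 [343.5 190.2] [343.7 186. ]
```

Request:
{"fn": "apply_moves", "kwargs": {
  "rows": [
    {"dx": 0,"dy": 0,"dz": 0.4,"rx": 0,"ry": 0,"rz": 0,"hand": 0},
    {"dx": 0,"dy": -0.3,"dz": 0.8,"rx": 0,"ry": 0,"rz": 0,"hand": 0},
    {"dx": 0,"dy": -0.8,"dz": 0.8,"rx": 0,"ry": 0,"rz": 0,"hand": 0},
    {"dx": 0,"dy": -1.4,"dz": 0.8,"rx": 0,"ry": 0,"rz": 0,"hand": 0},
    {"dx": 0,"dy": -2,"dz": 0.8,"rx": 0,"ry": 0,"rz": 0,"hand": 0},
    {"dx": 0,"dy": -2.5,"dz": 0.8,"rx": 0,"ry": 0,"rz": 0,"hand": 0},
    {"dx": 0,"dy": -2.8,"dz": 0.8,"rx": 0,"ry": 0,"rz": 0,"hand": 0},
    {"dx": 0,"dy": -3,"dz": 0.8,"rx": 0,"ry": 0,"rz": 0,"hand": 0}
  ]
}}

```text
t: 10.45
eef_pos: [0.4883, 0.0506, 0.0017]
tcp_rot: [[-1.0, -0.008, 0.0], [-0.008, 1.0, 0.0], [-0.0, 0.0, -1.0]]
force: [-0.3, 0.4, 0.8]
finger_gap: 0.0005
grip_force: 0.0
```

Request:
{"fn": "apply_moves", "kwargs": {
  "rows": [
    {"dx": 0,"dy": -0.1,"dz": 0,"rx": 0,"ry": 0,"rz": 0,"hand": 0},
    {"dx": 0,"dy": -0.2,"dz": 0,"rx": 0,"ry": 0,"rz": 0,"hand": 0},
    {"dx": 0,"dy": -0.3,"dz": 0,"rx": 0,"ry": 0,"rz": 0,"hand": 0},
    {"dx": 0,"dy": -0.4,"dz": 0,"rx": 0,"ry": 0,"rz": 0,"hand": 0},
    {"dx": 0,"dy": -0.5,"dz": 0,"rx": 0,"ry": 0,"rz": 0,"hand": 0},
    {"dx": 0,"dy": -0.6,"dz": 0,"rx": 0,"ry": 0,"rz": 0,"hand": 0},
    {"dx": 0,"dy": -0.7,"dz": 0,"rx": 0,"ry": 0,"rz": 0,"hand": 0},
    {"dx": 0,"dy": -0.8,"dz": 0,"rx": 0,"ry": 0,"rz": 0,"hand": 0}
  ]
}}

```text
t: 11.45
eef_pos: [0.4884, 0.0428, 0.0017]
tcp_rot: [[-1.0, -0.008, 0.0], [-0.008, 1.0, 0.0], [-0.0, 0.0, -1.0]]
force: [-0.1, -0.4, 0.1]
finger_gap: 0.0006
grip_force: 0.2
```

```bash
cat > sh.py <<'E'
from h import *
from workcell import *
# house positions by template match, start image vs now (scene view, walls facing camera)
a=np.load('scene0.npz')['image'];c=read_camera('scene');b=c['image']
A=cv2.resize(a,None,fx=4,fy=4,interpolation=cv2.INTER_CUBIC);B=cv2.resize(b,None,fx=4,fy=4,interpolation=cv2.INTER_CUBIC)
for n,(x,y,w,h) in dict(flat=(299,196,19,8),tower=(277,188,19,14),gable=(254,188,20,14),step=(231,190,20,12)).items():
    T=A[4*y:4*(y+h),4*x:4*(x+w)];S=B[4*(y-4):4*(y+h+4),4*(x-50):4*(x+w+6)]
    _,m,_,l=cv2.minMaxLoc(cv2.matchTemplate(S,T,cv2.TM_CCOEFF_NORMED));du=l[0]/4-50;dv=l[1]/4-4
    p=ray(c,x+w/2,y+h/2,.03);q=ray(c,x+w/2+du,y+h/2+dv,.03);print(n,round(m,2),du,dv,'moved y mm',round((q[1]-p[1])*1000,1))
s=read_state();print(s['t'],s['eef_pos'],s['force'])
E
python3 sh.py
```

```text
flat 0.95 -0.25 0.0 moved y mm -0.5
tower 0.96 0.0 0.0 moved y mm 0.0
gable 0.98 0.0 0.0 moved y mm 0.0
step 0.99 0.0 0.0 moved y mm 0.0
11.5 [0.48836682 0.04261812 0.00167138] [0.46038515 1.08034983 0.79559264]
```

Request:
{"fn": "apply_moves", "kwargs": {
  "rows": [
    {"dx": 0,"dy": -0.1,"dz": 0,"rx": 0,"ry": 0,"rz": 0,"hand": 0},
    {"dx": 0,"dy": -0.2,"dz": 0,"rx": 0,"ry": 0,"rz": 0,"hand": 0},
    {"dx": 0,"dy": -0.3,"dz": 0,"rx": 0,"ry": 0,"rz": 0,"hand": 0},
    {"dx": 0,"dy": -0.4,"dz": 0,"rx": 0,"ry": 0,"rz": 0,"hand": 0},
    {"dx": 0,"dy": -0.5,"dz": 0,"rx": 0,"ry": 0,"rz": 0,"hand": 0},
    {"dx": 0,"dy": -0.6,"dz": 0,"rx": 0,"ry": 0,"rz": 0,"hand": 0},
    {"dx": 0,"dy": -0.7,"dz": 0,"rx": 0,"ry": 0,"rz": 0,"hand": 0},
    {"dx": 0,"dy": -0.8,"dz": 0,"rx": 0,"ry": 0,"rz": 0,"hand": 0}
  ]
}}

```text
t: 12.5
eef_pos: [0.4884, 0.0347, 0.0017]
tcp_rot: [[-1.0, -0.008, 0.0], [-0.008, 1.0, 0.0], [-0.0, 0.0, -1.0]]
force: [-0.5, 2.4, -0.5]
finger_gap: 0.0003
grip_force: 0.8
```

```bash
python3 sh.py
```

```text
flat 0.93 -4.5 0.0 moved y mm -8.3
tower 0.94 -4.25 0.0 moved y mm -7.9
gable 0.91 -4.0 0.0 moved y mm -7.4
step 0.94 -4.0 0.0 moved y mm -7.4
12.55 [0.48844752 0.03452626 0.00168737] [ 1.23916879  1.20012652 -0.02395629]
```

All four houses move together, so I keep pushing.

Request:
{"fn": "apply_moves", "kwargs": {
  "rows": [
    {"dx": 0,"dy": -0.2,"dz": 0,"rx": 0,"ry": 0,"rz": 0,"hand": 0},
    {"dx": 0,"dy": -0.45,"dz": 0,"rx": 0,"ry": 0,"rz": 0,"hand": 0},
    {"dx": 0,"dy": -0.7,"dz": 0,"rx": 0,"ry": 0,"rz": 0,"hand": 0},
    {"dx": 0,"dy": -0.95,"dz": 0,"rx": 0,"ry": 0,"rz": 0,"hand": 0},
    {"dx": 0,"dy": -1.2,"dz": 0,"rx": 0,"ry": 0,"rz": 0,"hand": 0},
    {"dx": 0,"dy": -1.45,"dz": 0,"rx": 0,"ry": 0,"rz": 0,"hand": 0},
    {"dx": 0,"dy": -1.7,"dz": 0,"rx": 0,"ry": 0,"rz": 0,"hand": 0},
    {"dx": 0,"dy": -1.95,"dz": 0,"rx": 0,"ry": 0,"rz": 0,"hand": 0}
  ]
}}

```text
t: 13.55
eef_pos: [0.4886, 0.0151, 0.0017]
tcp_rot: [[-1.0, -0.008, 0.0], [-0.008, 1.0, 0.0], [-0.0, 0.0, -1.0]]
force: [0.2, 2.4, 0.3]
finger_gap: 0.0007
grip_force: 0.9
```

Request:
{"fn": "apply_moves", "kwargs": {
  "rows": [
    {"dx": 0,"dy": -0.25,"dz": 0,"rx": 0,"ry": 0,"rz": 0,"hand": 0},
    {"dx": 0,"dy": -0.5,"dz": 0,"rx": 0,"ry": 0,"rz": 0,"hand": 0},
    {"dx": 0,"dy": -0.75,"dz": 0,"rx": 0,"ry": 0,"rz": 0,"hand": 0},
    {"dx": 0,"dy": -1.0,"dz": 0,"rx": 0,"ry": 0,"rz": 0,"hand": 0},
    {"dx": 0,"dy": -1.25,"dz": 0,"rx": 0,"ry": 0,"rz": 0,"hand": 0},
    {"dx": 0,"dy": -1.45,"dz": 0,"rx": 0,"ry": 0,"rz": 0,"hand": 0},
    {"dx": 0,"dy": -1.6,"dz": 0,"rx": 0,"ry": 0,"rz": 0,"hand": 0},
    {"dx": 0,"dy": -1.7,"dz": 0,"rx": 0,"ry": 0,"rz": 0,"hand": 0}
  ]
}}

```text
t: 14.55
eef_pos: [0.4887, -0.0018, 0.0017]
tcp_rot: [[-1.0, -0.008, 0.0], [-0.008, 1.0, 0.0], [-0.0, 0.0, -1.0]]
force: [0.6, 1.8, 0.9]
finger_gap: 0.0006
grip_force: 0.9
```

```bash
python3 sh.py
```

```text
flat 0.93 -24.5 -0.75 moved y mm -45.2
tower 0.92 -24.5 -0.75 moved y mm -45.6
gable 0.93 -24.25 -1.0 moved y mm -45.3
step 0.92 -23.75 -1.0 moved y mm -44.5
14.6 [ 0.48873013 -0.00195542  0.00166497] [0.89230445 1.48179968 0.48294109]
```

Request:
{"fn": "apply_moves", "kwargs": {
  "rows": [
    {"dx": 0,"dy": -0.15,"dz": 0,"rx": 0,"ry": 0,"rz": 0,"hand": 0},
    {"dx": 0,"dy": -0.32,"dz": 0,"rx": 0,"ry": 0,"rz": 0,"hand": 0},
    {"dx": 0,"dy": -0.5,"dz": 0,"rx": 0,"ry": 0,"rz": 0,"hand": 0},
    {"dx": 0,"dy": -0.68,"dz": 0,"rx": 0,"ry": 0,"rz": 0,"hand": 0},
    {"dx": 0,"dy": -0.86,"dz": 0,"rx": 0,"ry": 0,"rz": 0,"hand": 0},
    {"dx": 0,"dy": -1.02,"dz": 0,"rx": 0,"ry": 0,"rz": 0,"hand": 0},
    {"dx": 0,"dy": -1.14,"dz": 0,"rx": 0,"ry": 0,"rz": 0,"hand": 0},
    {"dx": 0,"dy": -1.24,"dz": 0,"rx": 0,"ry": 0,"rz": 0,"hand": 0}
  ]
}}

```text
t: 15.6
eef_pos: [0.4888, -0.0142, 0.0017]
tcp_rot: [[-1.0, -0.008, 0.0], [-0.008, 1.0, 0.0], [-0.0, 0.0, -1.0]]
force: [-0.1, 2.9, 0.1]
finger_gap: 0.0005
grip_force: 1.0
```

Request:
{"fn": "apply_moves", "kwargs": {
  "rows": [
    {"dx": 0,"dy": -0.05,"dz": 0,"rx": 0,"ry": 0,"rz": 0,"hand": 0},
    {"dx": 0,"dy": -0.1,"dz": 0,"rx": 0,"ry": 0,"rz": 0,"hand": 0},
    {"dx": 0,"dy": -0.15,"dz": 0,"rx": 0,"ry": 0,"rz": 0,"hand": 0},
    {"dx": 0,"dy": -0.2,"dz": 0,"rx": 0,"ry": 0,"rz": 0,"hand": 0},
    {"dx": 0,"dy": -0.25,"dz": 0,"rx": 0,"ry": 0,"rz": 0,"hand": 0},
    {"dx": 0,"dy": -0.3,"dz": 0,"rx": 0,"ry": 0,"rz": 0,"hand": 0},
    {"dx": 0,"dy": -0.35,"dz": 0,"rx": 0,"ry": 0,"rz": 0,"hand": 0},
    {"dx": 0,"dy": -0.38,"dz": 0,"rx": 0,"ry": 0,"rz": 0,"hand": 0}
  ]
}}

```text
t: 16.6
eef_pos: [0.4888, -0.018, 0.0017]
tcp_rot: [[-1.0, -0.008, 0.0], [-0.008, 1.0, 0.0], [-0.0, 0.0, -1.0]]
force: [-0.2, 2.7, 0.6]
finger_gap: 0.0003
grip_force: 1.0
```

```bash
python3 sh.py
```

```text
flat 0.94 -33.25 -1.0 moved y mm -61.4
tower 0.91 -33.25 -1.0 moved y mm -61.9
gable 0.9 -33.0 -1.0 moved y mm -61.6
step 0.89 -32.0 -1.0 moved y mm -59.8
16.65 [ 0.48887704 -0.01801179  0.00167731] [-0.61927335  2.07345239  1.13500771]
```

Request:
{"fn": "apply_moves", "kwargs": {
  "rows": [
    {"dx": 0,"dy": -0.03,"dz": 0,"rx": 0,"ry": 0,"rz": 0,"hand": 0},
    {"dx": 0,"dy": -0.06,"dz": 0,"rx": 0,"ry": 0,"rz": 0,"hand": 0},
    {"dx": 0,"dy": -0.09,"dz": 0,"rx": 0,"ry": 0,"rz": 0,"hand": 0},
    {"dx": 0,"dy": -0.12,"dz": 0,"rx": 0,"ry": 0,"rz": 0,"hand": 0},
    {"dx": 0,"dy": -0.15,"dz": 0,"rx": 0,"ry": 0,"rz": 0,"hand": 0},
    {"dx": 0,"dy": -0.18,"dz": 0,"rx": 0,"ry": 0,"rz": 0,"hand": 0},
    {"dx": 0,"dy": -0.21,"dz": 0,"rx": 0,"ry": 0,"rz": 0,"hand": 0},
    {"dx": 0,"dy": -0.24,"dz": 0,"rx": 0,"ry": 0,"rz": 0,"hand": 0}
  ]
}}

```text
t: 17.65
eef_pos: [0.4889, -0.0202, 0.0017]
tcp_rot: [[-1.0, -0.008, 0.0], [-0.008, 1.0, 0.0], [-0.0, 0.0, -1.0]]
force: [-1.0, 3.1, 0.9]
finger_gap: 0.0003
grip_force: 1.4
```

Request:
{"fn": "apply_moves", "kwargs": {
  "rows": [
    {"dx": 0,"dy": -0.03,"dz": 0,"rx": 0,"ry": 0,"rz": 0,"hand": 0},
    {"dx": 0,"dy": -0.06,"dz": 0,"rx": 0,"ry": 0,"rz": 0,"hand": 0},
    {"dx": 0,"dy": -0.09,"dz": 0,"rx": 0,"ry": 0,"rz": 0,"hand": 0},
    {"dx": 0,"dy": -0.12,"dz": 0,"rx": 0,"ry": 0,"rz": 0,"hand": 0},
    {"dx": 0,"dy": -0.15,"dz": 0,"rx": 0,"ry": 0,"rz": 0,"hand": 0},
    {"dx": 0,"dy": -0.18,"dz": 0,"rx": 0,"ry": 0,"rz": 0,"hand": 0},
    {"dx": 0,"dy": -0.21,"dz": 0,"rx": 0,"ry": 0,"rz": 0,"hand": 0},
    {"dx": 0,"dy": -0.24,"dz": 0,"rx": 0,"ry": 0,"rz": 0,"hand": 0}
  ]
}}

```text
t: 18.65
eef_pos: [0.4889, -0.0203, 0.0017]
tcp_rot: [[-1.0, -0.009, -0.0], [-0.009, 1.0, 0.003], [0.0, 0.003, -1.0]]
force: [-0.1, 9.1, 1.1]
finger_gap: 0.0003
grip_force: 4.3
```

```bash
python3 sh.py
```

```text
flat 0.93 -34.5 -1.0 moved y mm -63.7
tower 0.91 -34.5 -1.0 moved y mm -64.3
gable 0.88 -34.25 -1.0 moved y mm -64.0
step 0.89 -33.25 -1.0 moved y mm -62.2
18.7 [ 0.48887796 -0.02030319  0.00170736] [0.48832593 7.31086545 1.30286695]
```

The tool stalled at y=-0.0203 and the force rose from 3 N to 9 N, so the row is home. Now I retreat.

Request:
{"fn": "apply_moves", "kwargs": {
  "rows": [
    {"dx": 0,"dy": 0.12,"dz": 0,"rx": 0,"ry": 0,"rz": 0,"hand": 0},
    {"dx": 0,"dy": 0.24,"dz": 0,"rx": 0,"ry": 0,"rz": 0,"hand": 0},
    {"dx": 0,"dy": 0.5,"dz": 0,"rx": 0,"ry": 0,"rz": 0,"hand": 0},
    {"dx": 0,"dy": 1.5,"dz": 0,"rx": 0,"ry": 0,"rz": 0,"hand": 0},
    {"dx": 0,"dy": 3.5,"dz": 0,"rx": 0,"ry": 0,"rz": 0,"hand": 0},
    {"dx": 0,"dy": 6,"dz": -1,"rx": 0,"ry": 0,"rz": 0,"hand": 0},
    {"dx": 0,"dy": 8,"dz": -5,"rx": 0,"ry": 0,"rz": 0,"hand": 0},
    {"dx": 0,"dy": 10,"dz": -9,"rx": 0,"ry": 0,"rz": 0,"hand": 0}
  ]
}}

```text
t: 19.7
eef_pos: [0.4876, 0.0777, 0.0923]
tcp_rot: [[-1.0, -0.008, -0.001], [-0.008, 1.0, -0.001], [0.001, -0.001, -1.0]]
force: [-0.0, -0.1, -0.3]
finger_gap: 0.0002
grip_force: 0.0
```

Request:
{"fn": "apply_moves", "kwargs": {
  "rows": [
    {"dx": 0,"dy": 5,"dz": -3,"rx": 0,"ry": 0,"rz": 0,"hand": 0},
    {"dx": 0,"dy": 10,"dz": -6,"rx": 0,"ry": 0,"rz": 0,"hand": 0},
    {"dx": 0,"dy": 14,"dz": -8,"rx": 0,"ry": 0,"rz": 0,"hand": 0},
    {"dx": 0,"dy": 16,"dz": -8,"rx": 0,"ry": 0,"rz": 0,"hand": 0},
    {"dx": 0,"dy": 16,"dz": -8,"rx": 0,"ry": 0,"rz": 0,"hand": 0},
    {"dx": 0,"dy": 16,"dz": -8,"rx": 0,"ry": 0,"rz": 0,"hand": 0},
    {"dx": 0,"dy": 16,"dz": -8,"rx": 0,"ry": 0,"rz": 0,"hand": 0},
    {"dx": 0,"dy": 16,"dz": -8,"rx": 0,"ry": 0,"rz": 0,"hand": 0}
  ]
}}

```text
t: 20.7
eef_pos: [0.4869, 0.236, 0.1714]
tcp_rot: [[-1.0, -0.006, -0.0], [-0.006, 1.0, -0.0], [0.0, -0.0, -1.0]]
force: [0.8, 0.4, -0.7]
finger_gap: 0.0005
grip_force: 0.0
```

```bash
python3 sh.py
python3 - <<'E'
from h import *
from workcell import *
a=np.load('top0.npz')['image'];c=read_camera('top');b=c['image']
g=cv2.cvtColor(b,6);print('row 300',g[300,345:465].tolist());print('row 293',g[293,420:455].tolist())
A=cv2.cvtColor(a,6);d=cv2.absdiff(A,g)
for n,(x,y,w,h) in dict(spare=(335,234,28,28),tree=(374,344,22,20),knife=(480,305,66,16),glue=(415,198,28,28),square=(312,184,80,46),pink=(304,130,34,34)).items(): print(n,d[y:y+h,x:x+w].mean().round(2))
E
```

```text
flat 0.96 -34.5 -1.0 moved y mm -63.7
tower 0.92 -34.5 -1.25 moved y mm -64.3
gable 0.88 -34.25 -1.0 moved y mm -64.0
step 0.89 -33.25 -1.0 moved y mm -62.2
20.75 [0.4868836  0.23630874 0.17152434] [-0.22799076 -0.73731757  0.28888903]
row 300 [93, 92, 93, 92, 95, 92, 91, 93, 70, 50, 63, 125, 125, 102, 95, 94, 95, 93, 91, 94, 94, 92, 93, 95, 91, 93, 95, 92, 91, 92, 89, 110, 135, 101, 51, 121, 143, 145, 143, 145, 145, 143, 142, 147, 144, 143, 142, 143, 143, 143, 145, 144, 143, 143, 144, 143, 140, 144, 132, 92, 71, 72, 54, 94, 88, 71, 71, 72, 71, 68, 64, 65, 67, 69, 78, 94, 78, 72, 72, 58, 71, 80, 77, 75, 80, 81, 84, 83, 81, 79, 80, 80, 80, 83, 86, 83, 87, 82, 77, 74, 72, 67, 68, 89, 97, 114, 122, 120, 121, 121, 117, 117, 119, 121, 122, 136, 145, 146, 143, 143]
row 293 [97, 82, 71, 75, 59, 44, 41, 83, 116, 125, 124, 123, 123, 122, 122, 125, 125, 122, 123, 127, 123, 125, 122, 124, 124, 123, 121, 124, 124, 119, 117, 121, 118, 113, 118]
spare 10.57
tree 8.15
knife 9.21
glue 10.98
square 12.9
pink 11.25
```

```bash
python3 -c "from workcell import *;print(finish_job())"
```

```text
the job is handed in; nothing more can be done
None
```

I pushed the row of four houses as one train until the leading house met the steel end stop; the images showed no gap, the hand is clear, and the job was handed in at about 21 s of the 32 s allowed.

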